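Swing the drip cup under the spout and open the rising-stem valve

ROBOT

A 7-joint arm with a two-finger parallel gripper is mounted at the origin on the work surface. World frame = base frame: x ahead of the robot, y to its left, z up, the work surface at z = 0. Lengths are in m, angles in rad, forces in N, time in s.
With the tool pointing down it reaches from about 0.425 to 0.925 m from the base axis. Payload 6.8 kg.
Tool frame: the origin (TCP) lies at the very end of the fingers, on their centre line; the grasp point (between the pads) lies 19 mm behind it; z points along the fingers, y is the line along which they close (so a half turn about z gives the same grasp; the last joint's range is limited). The gripper opens to 85 mm and grips with 20 to 120 N. Pads are 22 mm wide; open, the fingers measure 114 mm over their backs; the gripper's body (76 mm by 85 mm) begins 54 mm behind the grasp point. The pads swing forward as they close: fully open they stand 13 mm farther back than shut.
Start: joints at [-1.332, 0.477, 0.022, 1.555, -0.011, 1.109, -0.083], TCP at [0.229, 0.635, 0.204] pointing down, gripper open.
Joint ranges: [-2.96, 2.96], [-0.34, 2.1], [-1.41, 1.46], [0.24, 2.44], [-1.37, 4.51], [0.17, 1.92], [-2.96, 2.96]. Speed limits (rad/s): [2.39, 2.39, 3.14, 3.14, 3.14, 3.14, 3.14].

INTERFACE

Orientations are given as a unit quaternion [w, x, y, z].
In Python, from station import bot gives the robot as it stands. The module is installed in compiled form; this text tells all that it offers.
- The arm moves only by the shell command python3 -m jog 'ROWS' [OPENING] [FORCE]. ROWS is JSON, a list of rows, each a list of 4 numbers: the shift along the tool's x, y, z in cm, then the turn about the tool's z in rad. In form: [[x, y, z, spin], ...]. A call has 1 to 20 rows; each row is the pose to reach, as a shift and turn from the pose commanded when the call began, along the tool's axes at that moment; what a row does not reach only later rows make up. A row lasts 1/12 s, in which the tool goes at most 41.7 mm and 7.16 degrees, less where a joint would pass 70% of its speed; a pose out of reach is approached as far as the arm can. A call with a gripper value outside its range is refused whole. OPENING is the closure, from -1 (fully open) to 1 (shut), set as the call begins (- or left out, the last holds). The fingers move at their own pace and stop on an object; FORCE is the grip in N (left out, the last holds). Time passes only in rows, so rows that repeat a pose let the fingers close. It gives the time, the measured TCP pose, the force, the opening and the grip force at its end, in the units of the state.
- bot.get_obs(): the state, without advancing time (a new reading comes with each control period).
- bot.read_camera(name): name is "scene" or "side" or "wrist"; returns a dict with "pixels" (420x560x3 uint8, red, green, blue), "depth" (420x560 float32, m along the optical axis (not along the pixel's ray), 0 where there is no reading), "fovy" (degrees; the focal length in pixels is half the picture's height over the tangent of half this angle, whatever the lens; pixels are square), "cx", "cy" (the principal point, pixels), "pose" (4x4, takes a point from camera to world coordinates). Camera axes: x right, y down, z forward; pixel columns grow to the right and rows downward; lengths in m; the calibration is good to about 2 mm. A picture is of the moment at which its call begins.
- bot.hand_in(): hands the job in; it is judged then, once.
The state is a dict: "t": time; "q": joint angles; "joint_vel": joint speeds; "joint_torque": joint torques, N m; "eef_pos": TCP position; "tool_rot": TCP orientation; "contact_force": force on the tool from outside, world axes, zero at the start; "torque": the same for the moment, N m; "gripper_width": opening from 0.0 (shut) to 1.0 (fully open); "grasp_force": force on a finger pad.
Only numpy, scipy, OpenCV 4.12 (cv2) and the standard library are available. Lean on these libraries where they do the work, as an engineer would, in place of code of your own. Each camera call takes 0.05 s, during which the arm holds its last target. There are 200 camera calls.

TASK

Swing the cast arm round so that its tin cup stands squarely under the spout. Then, with the cup in place, open the valve fully by turning the red handwheel anticlockwise until it reaches its stop; the wheel climbs on its stem as it turns. Leave the loose fittings lying where they are.

Things in the scene. Friction and masses are not known exactly. Their poses are not given: they have to be found in the camera images.
- station: Fitting station, fixed: green base plate 130 x 460 x 12 mm. Origin: centre of its underside, on the bench. x across it (at yaw 0, -x faces the robot), y along it, z up. At x = 0: swing arm's pivot at y = -180, spout -30, valve stem +100, inlet riser +190 mm. Pipes 24 mm thick, centre line 125 mm high from y = -30 to +190. Place and yaw vary.
- spout (a point): Centre of the downward mouth of the dark iron spout pipe (24 mm outside), 92 mm above the bench, 14 mm above the cup's rim.
- pivot (a point): Pivot axis of the swing arm, 50 mm above the bench (mid-height of the arm's bar). Steel nut on top, up to 78 mm above the bench; hub 40 mm in diameter, 38 to 68 mm above the bench.
- cup (a point): Centre of the rim of the shallow tin cup (76 mm across, 18 mm high, rim 78 mm above the bench) at the end of the grey cast swing arm, 150 mm from the pivot. The arm's bar is 20 mm wide and 20 mm tall (40 to 60 mm above the bench); it is free to be pushed between 25 and 110 mm from the pivot.
- swing_arm (a joint): Swing arm's angle about the pivot (rad, positive anticlockwise from above). At 0 it points along the station's +y, cup exactly under the spout; starts at 0.5 to 0.95, swung out to the station's -x (robot's) side. Limits -0.6 and 1.3; no stop at 0. Stays where it is left; takes about 0.25 N m (3 to 4 N at mid-bar).
- hub (a point): Centre of the red three-spoke handwheel, on the stem's axis, at the mid-height of its rim: 200 mm above the bench when shut, 224 mm when fully open. Rim circle 100 mm in diameter at its centre line, rim bar 14 mm thick.
- handle (a point): Centre of the top face of the black upright handle on the wheel's rim: a cylinder 18 mm in diameter and 45 mm tall, 50 mm from the stem's axis. Its top is 55 mm above hub, its foot 10 mm above hub. It travels round and up with the wheel; it does not spin by itself.
- wheel (a joint): Handwheel angle (rad, positive anticlockwise from above = opening). 0 shut, 9.42 (1.5 turns) fully open at the stop. The handle lies along the station's +x at 0, along -x when fully open. Wheel and stem rise 16 mm a turn (2.55 mm per rad), 24 mm in all. Starts nearly shut, 0 to 2. Takes about 0.2 N m (4 to 5 N at the handle); stays where left.
- nipple: Loose black iron pipe nipple, 27 mm in diameter, 70 mm long, lying; origin under its middle.
- ball_valve: Loose brass ball valve, 70 mm long, 47 mm high, with a blue lever that reaches 66 mm from its middle along its own x; origin under its middle.
- clamp1: Loose stainless spring band clamp, 36 mm across, 12 mm high, lying flat; origin at the centre of its underside.
- clamp2: The other spring band clamp, alike.
- reducer: Loose white nylon reducer, 48 mm across, 55 mm high, standing; origin at the centre of its underside.

How it is judged:
By the outcome, as a careful person would: the job done as asked, in the order asked, and still so for the second after the job is handed in, with the robot touching nothing.
It also fails if it takes over 70 s, if anything falls off the work surface, if the arm or the gripper's body presses on something with over 40 N, if the wrist force passes 120 N, or if a joint passes its speed limit or range.

## Working session

There is one attempt and no reset: what is moved stays moved. The work goes in short steps, Python scripts to look and compute and a shell command to move; the robot and the scene stay as the last step left them, time stands still between calls to the robot, and variables do not carry over. Pictures are saved under pics/ and viewed, at most 10 in all, crops included, and the job is handed in when it is done.

```bash
mkdir -p pics; cat > h.py <<'E'
from station import bot
import numpy as np, cv2
def shot(name,fn):
    c=bot.read_camera(name); cv2.imwrite(fn,c["pixels"][:,:,::-1]); np.savez(fn[:-3]+"npz",**c); return c
def w(c,u,v):
    d=c["depth"][int(v),int(u)]; f=210/np.tan(np.radians(float(c["fovy"]))/2)
    return (c["pose"]@[(u-c["cx"])/f*d,(v-c["cy"])/f*d,d,1])[:3]
def cloud(c):
    f=210/np.tan(np.radians(float(c["fovy"]))/2); v,u=np.mgrid[:420,:560]; d=c["depth"]
    P=np.stack([(u-c["cx"])/f*d,(v-c["cy"])/f*d,d],-1)
    return P@c["pose"][:3,:3].T+c["pose"][:3,3]
def load(fn): return dict(np.load(fn))
E
python3 - <<'E'
from h import *
a=shot("scene","pics/scene0.png");b=shot("side","pics/side0.png")
cv2.imwrite("pics/both0.png",cv2.resize(np.vstack([a["pixels"],b["pixels"]])[:,:,::-1],(400,600)))
print(a["pose"].round(2),b["pose"].round(2),a["fovy"],b["fovy"]);o=bot.get_obs();print(o)
E
```

```text
[[ 0.54  0.69 -0.49  1.02]
 [ 0.84 -0.43  0.32 -0.34]
 [ 0.01 -0.58 -0.81  0.88]
 [ 0.    0.    0.    1.  ]] [[ 0.81 -0.44  0.37  0.32]
 [-0.58 -0.6   0.55 -0.52]
 [-0.02 -0.66 -0.75  0.76]
 [ 0.    0.    0.    1.  ]] 45.506719454813165 48.80907588462473
{'t': 0.1, 'q': array([-1.33212101,  0.47771139,  0.02234242,  1.55633961, -0.01146996,
        1.10929724, -0.08309195]), 'joint_vel': array([ 0.00090863, -0.00171114,  0.00180094, -0.00292112, -0.00017451,
       -0.00014735,  0.00031407]), 'joint_torque': array([ 4.04861552e-03, -5.97750092e+01,  1.61323719e+00, -2.81953758e+01,
        1.27860974e-02,  4.98802387e-03, -1.07003558e-06]), 'eef_pos': array([0.229238  , 0.63427586, 0.20353251]), 'tool_rot': array([-6.86030507e-05,  1.72499545e-01,  9.85009261e-01, -8.10786323e-04]), 'contact_force': array([ 0.68008589, -0.05068042,  0.15697946]), 'torque': array([-0.00499997,  0.02208495, -0.00304967]), 'grasp_force': 0.0, 'gripper_width': 1.0033911310381345}
```

View pics/scene0.png

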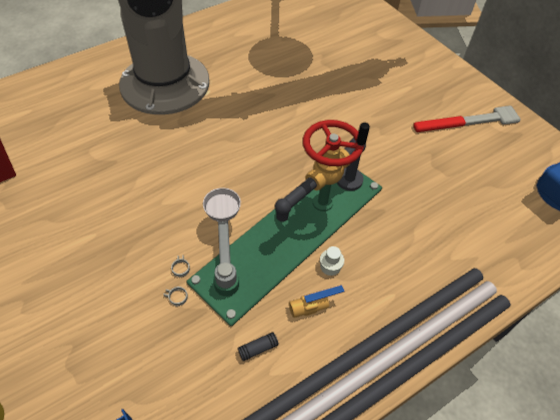

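View pics/side0.png

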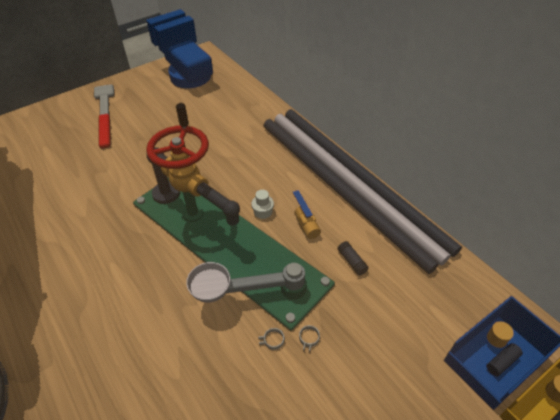

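The scene view shows the pivot nut at about (226,270), the cup at (222,200), the spout at (283,208), the wheel hub at (333,140) and the handle top at (364,127). In the side view, the nut is at (293,270), the cup at (210,282), the hub at (177,146) and the handle top at (182,108). I'll measure these next.

```bash
cat > meas.py <<'E'
from h import *
def meas(cams):
    P=np.vstack([cloud(c)[c["depth"]>0] for c in cams]); C=np.vstack([c["pixels"][c["depth"]>0] for c in cams]).astype(int)
    r,g,b=C.T
    z=P[:,2]
    G=P[(g>r+20)&(g>b+10)&(abs(z-.012)<.006)]
    rect=cv2.minAreaRect((G[:,:2]*1000).astype(np.float32)); box=cv2.boxPoints(rect)/1000
    print("plate",rect)
    e=box[1]-box[0]; e2=box[2]-box[1]; ax=e if np.hypot(*e)>np.hypot(*e2) else e2
    ax/=np.hypot(*ax); o=np.array(rect[0])/1000
    # station +y: from pivot to wheel
    R=P[(r>120)&(g<50)&(b<60)&(z>.18)&(z<.25)&(np.hypot(*(P[:,:2]-o).T)<.25)]
    if (R[:,:2].mean(0)-o)@ax<0: ax=-ax
    yaw=np.arctan2(-ax[0],ax[1]); xa=np.array([ax[1],-ax[0]])
    L=lambda p:np.c_[(p[:,:2]-o)@xa,(p[:,:2]-o)@ax,p[:,2]]
    S=L(P); print("origin",o,"yaw",yaw)
    n=S[(z>.073)&(z<.083)&(np.hypot(S[:,0],S[:,1]+.18)<.03)]; print("nut",n.mean(0),len(n))
    h=L(R); 
    from scipy.optimize import least_squares
    q=h[h[:,2]>.195]; s=least_squares(lambda k:np.hypot(q[:,0]-k[0],q[:,1]-k[1])-k[2],[0,.1,.05],loss="soft_l1",f_scale=.004).x; print("wheel circ",s,"z pct",np.percentile(h[:,2],[2,50,98]))
    k=S[(z>.215)&(C.max(1)<70)&(np.hypot(S[:,0],S[:,1]-.1)<.08)]; zt=np.percentile(k[:,2],98)
    t=k[k[:,2]>zt-.03]; print("handle",t.mean(0),(t.max(0)+t.min(0))/2,zt,len(t),"ang",np.arctan2(t[:,1].mean()-.1,t[:,0].mean()))
    cp=S[(z>.072)&(z<.084)&(np.hypot(S[:,0],S[:,1]+.18)>.10)&(np.hypot(S[:,0],S[:,1]+.18)<.2)&(np.abs(C-C.mean(1)[:,None]).max(1)<25)]
    s=least_squares(lambda k:np.hypot(cp[:,0]-k[0],cp[:,1]-k[1])-.037,cp.mean(0)[:2],loss="soft_l1",f_scale=.004).x
    print("cup",s,len(cp),"angle",np.arctan2(-s[0],s[1]+.18),"radius",np.hypot(s[0],s[1]+.18))
    W=lambda x,y:o+x*xa+y*ax
    print("world pivot",W(0,-.18),"spout",W(0,-.03),"stem",W(0,.1),"xa",xa,"ya",ax)
if __name__=="__main__":
    import sys; meas([load(f) for f in sys.argv[1:]])
E
python3 meas.py pics/scene0.npz pics/side0.npz;python3 meas.py pics/scene0.npz;python3 meas.py pics/side0.npz
```

```text
plate ((568.5736083984375, 16.47265625), (128.93568420410156, 457.766845703125), 12.58507251739502)
origin [0.56857361 0.01647266] yaw 0.21965097
nut [-0.00097963 -0.17942593  0.07957887] 354
wheel circ [-0.00079034  0.09887768  0.04790599] z pct [0.20486255 0.20961188 0.21284661]
handle [0.04026611 0.12430814 0.24684756] [0.04028879 0.12578693 0.24531924] 0.2595764731648931 277 ang 0.5431262899184283
cup [-0.11578916 -0.08296232] 571 angle 0.8732779424297308 radius 0.15107428892182972
world pivot [ 0.60779362 -0.15920259] spout [ 0.57511028 -0.01280655] stem [0.54678471 0.11407001] xa [0.97597355 0.21788898] ya [-0.21788898  0.97597355]
plate ((568.5736083984375, 16.47265625), (128.93568420410156, 457.766845703125), 12.58507251739502)
origin [0.56857361 0.01647266] yaw 0.21965097
nut [ 1.16092170e-04 -1.79880217e-01  7.93545817e-02] 174
wheel circ [0.00056478 0.0985531  0.04773437] z pct [0.20423119 0.20870602 0.2126111 ]
handle [0.04303467 0.12427583 0.247151  ] [0.04131566 0.12578693 0.24511521] 0.2595413038807635 141 ang 0.5136035250463362
cup [-0.1155235  -0.08330685] 223 angle 
[... 151 characters left out ...]
7597355 0.21788898] ya [-0.21788898  0.97597355]
plate ((567.0517578125, 15.714447021484375), (125.47108459472656, 452.2337951660156), 12.685714721679688)
origin [0.56705176 0.01571445] yaw 0.22140756
nut [-0.00070203 -0.17857742  0.07979569] 180
wheel circ [-0.00072673  0.09981614  0.0480627 ] z pct [0.2076478  0.210534   0.21326981]
handle [0.03926533 0.12468125 0.24653296] [0.04029953 0.12671694 0.24531924] 0.2596819395800827 136 ang 0.5611667477785902
cup [-0.11456009 -0.08208522] 348 angle 0.8635786204221386 radius 0.15070274754071525
world pivot [ 0.60658031 -0.15989162] spout [ 0.57363985 -0.01355323] stem [0.54509145 0.11327338] xa [0.9755893  0.21960303] ya [-0.21960303  0.9755893 ]
```

```bash
cat > d.py <<'E'
from h import *
from scipy.spatial.transform import Rotation as R
import sys
o=np.array([.568,.0163]); yaw=.2205; xa=np.array([np.cos(yaw),np.sin(yaw)]); ya=np.array([-xa[1],xa[0]])
piv=o-.18*ya; stem=o+.1*ya
def state():
    s=bot.get_obs(); q=s["tool_rot"]; M=R.from_quat([q[1],q[2],q[3],q[0]]).as_matrix(); return s,s["eef_pos"],M
def delta(xy,z,ang):  # ang: world direction of tool x (mod pi)
    s,p,M=state(); a=np.arctan2(M[1,0],M[0,0]); sp=(a-ang+np.pi/2)%np.pi-np.pi/2
    print("cm",(M.T@(np.r_[xy,z]-p)*100).round(2),"spin",round(sp,3),"p",p.round(4),"a",a.round(3),"q",s["q"].round(2),"F",s["contact_force"].round(1),"t",s["t"].round(1))
def bar(a,r): th=np.pi/2+yaw+a; return piv+r*np.array([np.cos(th),np.sin(th)]),th
E
python3 -m jog '[[0,0,-7.5,0],[0,0,-15,0],[0,0,-15,0],[0,0,-15,0],[0,0,-15,0],[-56,-60.9,-15,0.13],[-56,-60.9,-15,0.13],[-56,-60.9,-15,0.13],[-56,-60.9,-15,0.13],[-56,-60.9,-15,0.13],[-56,-60.9,-15,0.13],[-56,-60.9,-15,0.13],[-56,-60.9,-15,0.13],[-56,-60.9,-15,0.13],[-56,-60.9,-15,0.13],[-56,-60.9,-15,0.13],[-56,-60.9,-15,0.13],[-56,-60.9,-15,0.13],[-56,-60.9,-15,0.13],[-56,-60.9,-15,0.13]]' 0
python3 - <<'E'
from d import *
xy,th=bar(.87,.065); delta(xy,.2,th)
E
```

```text
t: 1.77
eef_pos: [0.4707, 0.0562, 0.3538]
tool_rot: [-0.0, 0.236, 0.972, -0.0]
contact_force: [1.1, 0.7, -0.5]
gripper_width: 0.504
grasp_force: 0.0Traceback (most recent call last):
  File "<stdin>", line 2, in <module>
  File "d.py", line 10, in delta
    print("cm",(M.T@(np.r_[xy,z]-p)*100).round(2),"spin",round(sp,3),"p",p.round(4),"a",a.round(3),"q",s["q"].round(2),"F",s["contact_force"].round(1),"t",s["t"].round(1))
                                                                                                                                                           ^^^^^^^^^^^^
AttributeError: 'float' object has no attribute 'round'
```

```bash
sed -i 's/s\["t"\].round(1)/round(s["t"],1)/' d.py
python3 - <<'E'
from d import *
xy,th=bar(.87,.065); delta(xy,.2,th)
E
```

```text
cm [-15.54 -12.85  15.37] spin 0.004 p [0.4707 0.0562 0.3538] a 2.665 q [-0.75 -0.    0.51  1.83  0.    1.31  0.85] F [ 1.1  0.7 -0.5] t 1.8
```

```bash

python3 -m jog '[[-15.5,-12.8,0,0],[-15.5,-12.8,0,0],[-15.5,-12.8,0,0],[-15.5,-12.8,0,0],[-15.5,-12.8,0,0],[-15.5,-12.8,0,0],[-15.5,-12.8,4,0],[-15.5,-12.8,8,0],[-15.5,-12.8,12,0],[-15.5,-12.8,16,0],[-15.5,-12.8,19,0],[-15.5,-12.8,21,0],[-15.5,-12.8,23,0],[-15.5,-12.8,23,0],[-15.5,-12.8,23,0],[-15.5,-12.8,23,0]]'
python3 - <<'E'
from d import *
xy,th=bar(.87,.065); delta(xy,.034,th)
shot("scene","pics/s1.png");shot("side","pics/si1.png")
a=cv2.imread("pics/s1.png")[150:350,120:400];b=cv2.imread("pics/si1.png")[180:380,160:440]
cv2.imwrite("pics/m1.png",cv2.resize(np.hstack([a,b]),(800,286)))
E
```

```text
t: 3.1
eef_pos: [0.5503, -0.1268, 0.1252]
tool_rot: [0.0, 0.236, 0.972, -0.0]
contact_force: [0.4, 0.1, 0.1]
gripper_width: 0.5
grasp_force: 0.0
cm [-0.05 -0.26  9.12] spin 0.003 p [ 0.5503 -0.1268  0.1252] a 2.665 q [-0.36  0.44  0.62  1.93 -0.33  0.87  1.52] F [0.4 0.1 0.1] t 3.1
```

View pics/m1.png

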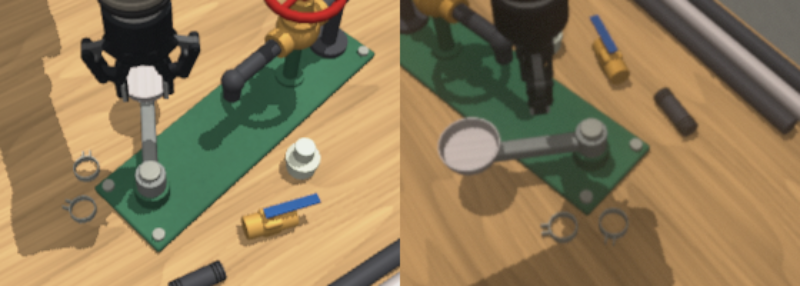

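The gripper straddles the bar between the hub and the cup, with clearance on both sides. I'll lower it and grip.

```bash

python3 -m jog '[[0,-0.3,3,0],[0,-0.3,6,0],[0,-0.3,8,0],[0,-0.3,9.1,0],[0,-0.3,9.1,0],[0,-0.3,9.1,0],[0,-0.3,9.1,0]]' 
python3 -m jog '[[0,0,0,0],[0,0,0,0],[0,0,0,0],[0,0,0,0],[0,0,0,0],[0,0,0,0]]' 1 25
python3 - <<'E'
from d import *
xy,th=bar(.87,.065); delta(xy,.034,th)
s,p,M=state()
r=p[:2]-piv; print(np.hypot(*r), np.arctan2(r[1],r[0])-np.pi/2-yaw)
# arc rows relative to now
a0=np.arctan2(r[1],r[0])-np.pi/2-yaw; rr=np.hypot(*r)
for f in np.linspace(0,1,9)[1:]:
    xy,th=bar(a0*(1-f),rr); d=M.T@np.r_[xy-p[:2],0]*100; print(d.round(2),round(a0*f,3))
E
```

```text
t: 3.78
eef_pos: [0.5498, -0.1296, 0.035]
tool_rot: [0.001, 0.236, 0.972, 0.0]
contact_force: [-0.2, 0.2, -0.5]
gripper_width: 0.506
grasp_force: 0.0
t: 4.28
eef_pos: [0.5485, -0.1291, 0.0335]
tool_rot: [0.0, 0.236, 0.972, 0.0]
contact_force: [-1.0, 0.2, 0.5]
gripper_width: 0.0
grasp_force: 0.0
cm [-0.11  0.04 -0.05] spin 0.004 p [ 0.5485 -0.1291  0.0335] a 2.665 q [-0.28  0.57  0.52  1.98 -0.44  0.69  1.62] F [-1.   0.2  0.5] t 4.3
0.06614179458458296 0.8760338182397657
[-0.04  0.72  0.  ] 0.11
[-0.15  1.44  0.  ] 0.219
[-0.35  2.13  0.  ] 0.329
[-0.62  2.81  0.  ] 0.438
[-0.96  3.45  0.  ] 0.548
[-1.37  4.04  0.  ] 0.657
[-1.84  4.59  0.  ] 0.767
[-2.37  5.09  0.  ] 0.876
```

```bash

python3 - <<'E'
from d import *
shot("scene","pics/s2.png");shot("side","pics/si2.png");shot("wrist","pics/w2.png")
a=cv2.imread("pics/s2.png")[150:350,120:400];b=cv2.imread("pics/si2.png")[180:380,160:440]
w_=cv2.resize(cv2.imread("pics/w2.png"),(400,300))
cv2.imwrite("pics/m2.png",np.vstack([cv2.resize(np.hstack([a,b]),(800,286)),np.hstack([w_,w_*0])]))
E
python3 meas.py pics/si2.npz
```

```text
plate ((566.695068359375, 15.103958129882812), (125.52141571044922, 452.5272521972656), 13.093050956726074)
origin [0.56669507 0.01510396] yaw 0.2285168
nut [-0.00132226 -0.17799559  0.07995941] 179
wheel circ [-0.00585583  0.10137917  0.04397663] z pct [0.20671906 0.20992689 0.21322021]Traceback (most recent call last):
  File "meas.py", line 29, in <module>
    import sys; meas([load(f) for f in sys.argv[1:]])
                ~~~~^^^^^^^^^^^^^^^^^^^^^^^^^^^^^^^^^
  File "meas.py", line 21, in meas
    k=S[(z>.215)&(C.max(1)<70)&(np.hypot(S[:,0],S[:,1]-.1)<.08)]; zt=np.percentile(k[:,2],98)
                                                                     ~~~~~~~~~~~~~^^^^^^^^^^^
    return _quantile_unchecked(
        a, q, axis, out, overwrite_input, method, keepdims, weights)
    return _ureduce(a,
                    func=_quantile_ureduce_func,
    ...<5 lines>...
                    overwrite_input=overwrite_input,
                    method=method)
    r = func(a, **kwargs)
    result = _quantile(arr,
                       quantiles=q,
    ...<2 lines>...
                       out=out,
                       weights=wgt)
    slices_having_nans = np.isnan(arr[-1, ...])
                                  ~~~^^^^^^^^^
IndexError: index -1 is out of bounds for axis 0 with size 0
```

View pics/m2.png

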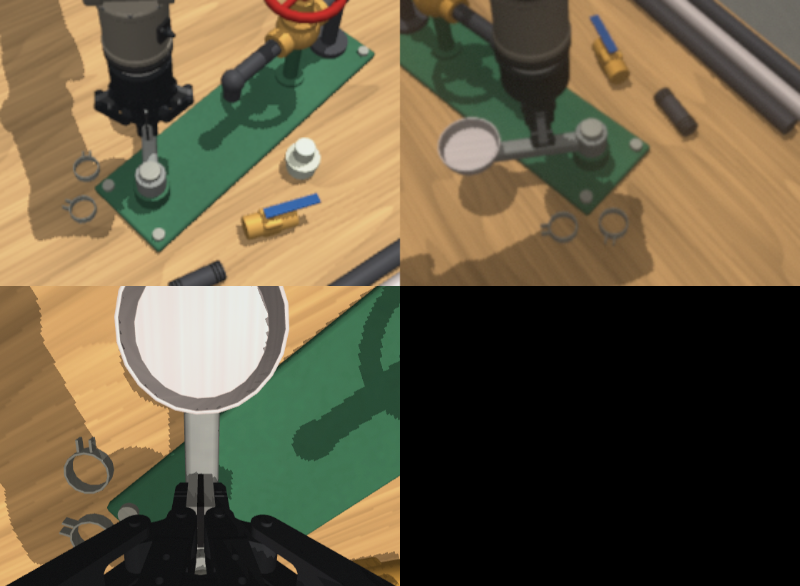

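```bash

python3 - <<'E'
from d import *
a=cv2.imread("pics/w2.png")[230:420,200:360];b=cv2.imread("pics/si2.png")[240:310,210:310];
cv2.imwrite("pics/m3.png",np.hstack([cv2.resize(a,(420,500)),cv2.resize(b,(380,500))]))
s,p,M=state();print(s["gripper_width"],s["grasp_force"])
c=load("pics/w2.npz")
for u,v in [(283,310),(283,290),(283,330),(262,340),(305,340),(283,350)]: print(u,v,w(c,u,v).round(3))
E
```

```text
0.0025226877362025638 0.0
283 310 [ 0.54  -0.123  0.097]
283 290 [ 0.54  -0.123  0.085]
283 330 [ 0.546 -0.127  0.097]
262 340 [ 0.536 -0.128  0.113]
305 340 [ 0.542 -0.117  0.113]
283 350 [ 0.553 -0.13   0.097]
```

View pics/m3.png

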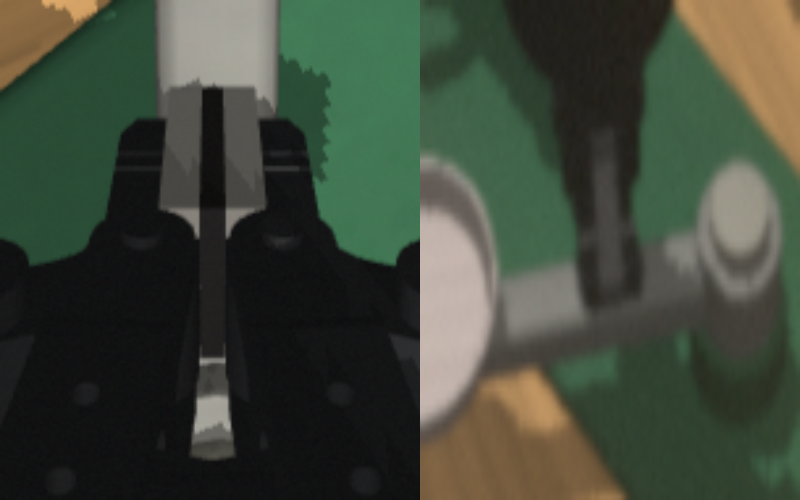

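```bash

python3 - <<'E'
from d import *
c=load("pics/w2.npz")
for v in range(255,320,4): print(v,w(c,270,v).round(4),w(c,283,v).round(4),w(c,292,v).round(4))
print(c["pose"].round(3)); s,p,M=state(); print((M.T@(c["pose"][:3,3]-p)).round(4)); print(s["contact_force"])
E
```

```text
255 [ 0.536  -0.127   0.0588] [ 0.5382 -0.122   0.0596] [ 0.5403 -0.1189  0.0585]
259 [ 0.5375 -0.1277  0.0591] [ 0.5396 -0.1228  0.0599] [ 0.5418 -0.1197  0.0589]
263 [ 0.5376 -0.1277  0.0628] [ 0.5402 -0.1231  0.0625] [ 0.542  -0.1199  0.062 ]
267 [ 0.5372 -0.1273  0.0673] [ 0.5399 -0.1229  0.0667] [ 0.5418 -0.1199  0.0661]
271 [ 0.5378 -0.1276  0.0696] [ 0.5399 -0.123   0.07  ] [ 0.5412 -0.1198  0.0706]
275 [ 0.5375 -0.1273  0.0736] [ 0.5397 -0.1229  0.0737] [ 0.5411 -0.1198  0.074 ]
279 [ 0.5379 -0.1274  0.076 ] [ 0.5401 -0.1231  0.076 ] [ 0.5413 -0.12    0.0766]
283 [ 0.5373 -0.127   0.0804] [ 0.5397 -0.123   0.0798] [ 0.5416 -0.1202  0.0791]
287 [ 0.5376 -0.1271  0.0826] [ 0.5395 -0.1229  0.083 ] [ 0.5411 -0.1201  0.0827]
291 [ 0.5374 -0.1269  0.0858] [ 0.5397 -0.123   0.0855] [ 0.5415 -0.1204  0.0847]
295 [ 0.5373 -0.1267  0.0888] [ 0.5402 -0.1233  0.0871] [ 0.5412 -0.1204  0.0879]
299 [ 0.538  -0.1271  0.0902] [ 0.5396 -0.123   0.0909] [ 0.5413 -0.1204  0.0903]
303 [ 0.5374 -0.1267  0.0937] [ 0.5403 -0.1234  0.092 ] [ 0.5407 -0.1203  0.0937]
307 [ 0.5376 -0.1267  0.0957] [ 0.5393 -0.1229  0.0962] [ 0.5405 -0.1203  0.0963]
311 [ 0.5381 -0.127   0.0971] [ 0.5401 -0.1233  0.097 ] [ 0.5409 -0.1205  0.0979]
315 [ 0.5369 -0.1262  0.1016] [ 0.5419 -0.1242  0.0962] [ 0.5396 -0.12    0.1023]
319 [ 0.5373 -0.1263  0.1031] [ 0.5431 -0.1248  0.0964] [ 0.5403 -0.1204  0.1031]
[[ 0.458  0.846  0.272  0.479]
 [ 0.889 -0.437 -0.139 -0.093]
 [ 0.001  0.305 -0.952  0.202]
 [ 0.     0.     0.     1.   ]]
[ 0.078   0.0005 -0.1686]
[-0.11358258 -0.23210378 -0.61281962]
```

```bash

python3 -m jog '[[0,0,-1,0],[0,0,-2,0],[0,0,-3.5,0],[0,0,-5,0],[0,0,-5,0],[0,0,-5,0]]'
python3 - <<'E'
from d import *
c=shot("wrist","pics/w4.png")
s,p,M=state(); P=cloud(c)[c["depth"]>0]; L=(P-p)@M
k=L[(abs(L[:,1])<.03)&(abs(L[:,0]-.011)<.004)&(L[:,2]<.03)]
print(p,"front-face tool z max",np.percentile(k[:,2],[50,90,99,100]))
for v in range(225,300,5): print(v,((w(c,270,v)-p)@M).round(4))
E
```

```text
t: 4.93
eef_pos: [0.5495, -0.1293, 0.0848]
tool_rot: [0.001, 0.236, 0.972, 0.0]
contact_force: [-0.4, 0.5, -0.2]
gripper_width: 0.001
grasp_force: 0.0
[ 0.54875518 -0.1290419   0.0839047 ] front-face tool z max [-0.07965039 -0.04499766  0.02564183  0.0295466 ]
225 [ 0.0056 -0.005   0.0249]
230 [ 0.0032 -0.005   0.0236]
235 [-0.0003 -0.005   0.025 ]
240 [-0.0032 -0.0051  0.0248]
245 [-0.0063 -0.0051  0.025 ]
250 [-0.0096 -0.0051  0.0256]
255 [-0.0119 -0.0051  0.0239]
260 [-0.0153 -0.0052  0.0247]
265 [ 0.0097 -0.0035 -0.0321]
270 [ 0.0103 -0.0034 -0.0377]
275 [ 0.0098 -0.0033 -0.0408]
280 [ 0.01   -0.0032 -0.0451]
285 [ 0.0103 -0.0031 -0.0493]
290 [ 0.0098 -0.003  -0.0519]
295 [ 0.0095 -0.003  -0.0549]
```

The wrist depth shows that the fingertips end about 28 mm behind the reported TCP, so the gripper closed just above the bar. I'll allow for that offset: open, go about 28 mm deeper, and grip again.

```bash

python3 -m jog '[[0,0,0,0],[0,0,0,0],[0,0,0,0],[0,0,0,0],[0,0,3,0],[0,0,5,0],[0,0,6.5,0],[0,0,7.6,0],[0,0,7.6,0],[0,0,7.6,0],[0,0,7.6,0]]' 0
python3 -m jog '[[0,0,0,0],[0,0,0,0],[0,0,0,0],[0,0,0,0],[0,0,0,0],[0,0,0,0]]' 1 25
python3 - <<'E'
from d import *
s,p,M=state(); print(s["gripper_width"],s["grasp_force"],s["contact_force"],p)
r=p[:2]-piv; a0=np.arctan2(r[1],r[0])-np.pi/2-yaw; rr=np.hypot(*r); print(a0,rr)
for f in np.linspace(0,1,11)[1:]:
    xy,th=bar(a0*(1-f),rr); d=M.T@np.r_[xy-p[:2],0]*100; print(d.round(2),round(a0*f,3))
E
```

```text
t: 5.9
eef_pos: [0.5491, -0.1295, 0.0081]
tool_rot: [0.001, 0.236, 0.972, -0.0]
contact_force: [0.0, 0.4, 0.2]
gripper_width: 0.5
grasp_force: 0.0
t: 6.4
eef_pos: [0.5494, -0.1289, 0.0084]
tool_rot: [0.001, 0.236, 0.972, 0.0]
contact_force: [-0.9, 1.5, 7.3]
gripper_width: 0.23
grasp_force: 26.0
0.22993427294983937 25.992732346057892 [-0.9011192   1.47182574  7.25541755] [ 0.54939401 -0.1289411   0.0084038 ]
0.8673385955497882 0.06546239837822555
[-0.03  0.57  0.  ] 0.087
[-0.11  1.13  0.  ] 0.173
[-0.23  1.68  0.  ] 0.26
[-0.41  2.22  0.  ] 0.347
[-0.62  2.75  0.  ] 0.434
[-0.89  3.25  0.  ] 0.52
[-1.2   3.73  0.01] 0.607
[-1.54  4.18  0.01] 0.694
[-1.93  4.59  0.01] 0.781
[-2.35  4.98  0.01] 0.867
```

```bash

python3 -m jog '[[-0.03,0.57,0,0.087],[-0.11,1.13,0,0.173],[-0.23,1.68,0,0.26],[-0.41,2.22,0,0.347],[-0.62,2.75,0,0.434],[-0.89,3.25,0,0.52],[-1.2,3.73,0,0.607],[-1.54,4.18,0,0.694],[-1.93,4.59,0,0.781],[-2.35,4.98,0,0.867],[-2.35,4.98,0,0.867],[-2.35,4.98,0,0.867],[-2.35,4.98,0,0.867],[-2.35,4.98,0,0.867],[-2.35,4.98,0,0.867]]'
cat > arm.py <<'E'
from d import *
s,p,M=state(); print(s["gripper_width"],s["grasp_force"],s["contact_force"],p,s["q"].round(2))
r=p[:2]-piv; print("tcp angle",np.arctan2(r[1],r[0])-np.pi/2-yaw, "tool", np.arctan2(M[1,0],M[0,0])-np.pi/2-yaw)
from scipy.optimize import least_squares
import sys
for n in ("scene","side","wrist"):
    c=shot(n,f"pics/{n}{sys.argv[1]}.png"); ok=c["depth"]>0; P=cloud(c)[ok]; C=c["pixels"][ok].astype(int)
    S=np.c_[(P[:,:2]-o)@xa,(P[:,:2]-o)@ya,P[:,2]]
    q=S[(abs(S[:,2]-.079)<.004)&(np.hypot(S[:,0],S[:,1]+.18)>.10)&(np.hypot(S[:,0],S[:,1]+.18)<.2)&(np.abs(C-C.mean(1)[:,None]).max(1)<25)&(C.mean(1)>60)]
    if len(q)<20: print(n,len(q)); continue
    f=least_squares(lambda k:np.hypot(q[:,0]-k[0],q[:,1]-k[1])-.037,[q[:,0].mean(),q[:,1].mean()],loss="soft_l1",f_scale=.002); k=f.x
    nn=S[(S[:,2]>.074)&(S[:,2]<.083)&(np.hypot(S[:,0],S[:,1]+.18)<.025)]
    sp=S[(S[:,2]>.095)&(S[:,2]<.14)&(np.hypot(S[:,0],S[:,1]+.03)<.02)]
    print(n,"cup",k.round(4),len(q),"ang",np.arctan2(-k[0],k[1]+.18).round(4),"nut",nn.mean(0).round(4) if len(nn) else None, "spoutpipe x range",np.percentile(sp[:,0],[1,99]).round(4) if len(sp) else None)
E
python3 arm.py 5
```

```text
t: 7.65
eef_pos: [0.5919, -0.0959, 0.0084]
tool_rot: [-0.0, 0.623, 0.782, 0.0]
contact_force: [-3.2, 1.3, 9.8]
gripper_width: 0.229
grasp_force: 26.7
0.22897962346729683 26.652099788188934 [-3.23078176  1.31557816  9.78051022] [ 0.5919072  -0.09589176  0.00841225] [-0.46  0.73  0.72  1.91 -0.7   0.76  0.89]
tcp angle 0.018528060016233555 tool 0.004666754618326691
scene cup [-0.0008 -0.0295] 103 ang 0.0054 nut [ 0.0004 -0.1797  0.0793] spoutpipe x range [-0.0127  0.0146]
side cup [ 0.0011 -0.0285] 122 ang -0.007 nut [-0.0014 -0.179   0.0802] spoutpipe x range [-0.0154  0.0108]
wrist cup [-0.0006 -0.0268] 5810 ang 0.004 nut None spoutpipe x range None
```

```bash

python3 -m jog '[[0,0,0,0],[0,0,0,0],[0,0,0,0],[0,0,0,0],[0,0,-3,0],[0,0,-7,0],[0,0,-11,0],[0,0,-15,0],[0,0,-19,0],[0,0,-23,0],[0,0,-27,0],[0,0,-31,0],[0,0,-34,0],[0,0,-34,0],[0,0,-34,0]]' 0
python3 arm.py 6; python3 - <<'E'
from d import *
delta(stem+.05*(xa*np.cos(.54)+ya*np.sin(.54)),.35,0)
cv2.imwrite("pics/m6.png",np.hstack([cv2.imread("pics/scene6.png")[100:330,180:400],cv2.imread("pics/side6.png")[80:310,120:340]])) 
E
```

```text
t: 9.05
eef_pos: [0.593, -0.0961, 0.3489]
tool_rot: [0.001, 0.622, 0.783, 0.001]
contact_force: [0.3, 0.6, -0.8]
gripper_width: 0.503
grasp_force: 0.0
0.5027538777536148 0.0 [ 0.3206396   0.59433987 -0.78278385] [ 0.59301192 -0.09605608  0.34890576] [-0.7   0.38  1.05  1.59 -0.34  1.36  0.61]
tcp angle 0.0025874612617266257 tool 0.006601978377034051
scene cup [-0.0002 -0.0291] 139 ang 0.0013 nut [ 0.0004 -0.1797  0.0795] spoutpipe x range [-0.0131  0.0142]
side cup [ 0.0003 -0.0283] 183 ang -0.0021 nut [-0.0016 -0.1789  0.08  ] spoutpipe x range [-0.0155  0.0109]
wrist cup [-0.0004 -0.0278] 432 ang 0.0023 nut [-0.0005 -0.1772  0.0771] spoutpipe x range [-0.0156  0.0135]
cm [23.93  4.6  -0.41] spin -1.344 p [ 0.5914 -0.0952  0.3458] a 1.798 q [-0.7   0.38  1.05  1.6  -0.34  1.36  0.61] F [-0.5  0.5 -0.8] t 9.2
```

View pics/m6.png

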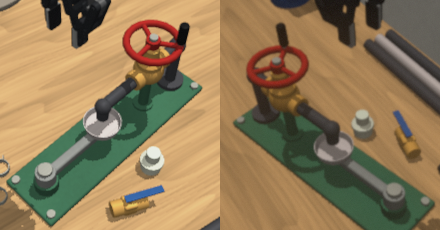

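The cup now sits centred under the spout, with all three cameras within about 2 mrad. Next is the handle. I'll approach with the wrist wound back so it can follow the turn.

```bash

python3 -m jog '[[6,1.2,0,0.12],[12,2.4,0,0.24],[18,3.6,0,0.36],[23.9,4.6,0,0.48],[23.9,4.6,0,0.6],[23.9,4.6,0,0.72],[23.9,4.6,0,0.84],[23.9,4.6,0,0.96],[23.9,4.6,0,1.08],[23.9,4.6,0,1.2],[23.9,4.6,0,1.32],[23.9,4.6,0,1.44],[23.9,4.6,0,1.56],[23.9,4.6,0,1.68],[23.9,4.6,0,1.8],[23.9,4.6,0,1.92],[23.9,4.6,0,2.04],[23.9,4.6,0,2.16],[23.9,4.6,0,2.28],[23.9,4.6,0,2.4]]'
cat > hd.py <<'E'
from d import *
import sys
def handle(cams,hub):
    K=[]
    for n in cams:
        c=shot(n,f"pics/{n}{sys.argv[1]}.png"); ok=c["depth"]>0; P=cloud(c)[ok]; C=c["pixels"][ok].astype(int)
        S=np.c_[(P[:,:2]-stem)@xa,(P[:,:2]-stem)@ya,P[:,2]]
        k=S[(S[:,2]>hub+.02)&(S[:,2]<hub+.062)&(C.max(1)<80)&(abs(np.hypot(S[:,0],S[:,1])-.05)<.016)]
        if len(k): K.append(k); print(n,len(k),k.mean(0).round(4),"top",np.percentile(k[:,2],98).round(4),"ang",np.arctan2(k[:,1].mean(),k[:,0].mean()).round(3))
if __name__=="__main__":
    handle(("scene","side","wrist"),float(sys.argv[2]))
    th=float(sys.argv[3]); delta(stem+.05*(xa*np.cos(th)+ya*np.sin(th)),float(sys.argv[4]),yaw+th+np.pi/2)
E
python3 hd.py 7 .201 .54 .19
```

```text
t: 10.87
eef_pos: [0.5826, 0.1475, 0.3456]
tool_rot: [0.001, 0.954, -0.3, -0.001]
contact_force: [0.0, -0.8, -0.4]
gripper_width: 0.497
grasp_force: 0.0
scene 174 [0.0437 0.0241 0.2435] top 0.2591 ang 0.504
side 172 [0.0381 0.0244 0.2434] top 0.2606 ang 0.571
wrist 659 [0.0425 0.028  0.2489] top 0.2567 ang 0.583
cm [-0.06 -0.08 15.61] spin 0.211 p [0.5827 0.1475 0.3461] a -0.6 q [-1.24  0.61  1.44  1.6  -0.61  1.47 -1.93] F [ 0.4 -0.6 -0.8] t 11.0
```

```bash

python3 -m jog '[[0,0,4,0],[0,0,8,0],[0,0,11,0],[0,0,13.5,0],[0,0,15.6,0],[0,0,15.6,0],[0,0,15.6,0],[0,0,15.6,0]]'
python3 -m jog '[[0,0,0,0],[0,0,0,0],[0,0,0,0],[0,0,0,0],[0,0,0,0],[0,0,0,0]]' 1 45
cat > leg.py <<'E'
from d import *
import sys
# wheel turn of total rad D in n rows from current pose, at spin ratio k
D,n,k=map(float,sys.argv[1:4]); s,p,M=state(); r=p[:2]-stem; a0=np.arctan2(r[1],r[0]); R0=np.hypot(*r)
print("wheel ang",(a0-yaw)%(2*np.pi),"R",R0,"w",s["gripper_width"].__round__(3),"F",s["contact_force"].round(1),"q",s["q"].round(2),"p",p.round(4),"t",round(s["t"],1))
rows=[]
for i in range(1,int(n)+1):
    f=D*i/n; v=np.r_[stem+.05*np.array([np.cos(a0+f),np.sin(a0+f)])-p[:2],.00255*f]; d=M.T@v*100
    rows.append("[%.2f,%.2f,%.2f,%.2f]"%(*d,-f*k))
print(",".join(rows))
E
python3 leg.py 2.2 19 1
```

```text
t: 11.68
eef_pos: [0.5839, 0.1472, 0.1925]
tool_rot: [-0.0, 0.955, -0.296, 0.001]
contact_force: [1.1, -0.0, 0.7]
gripper_width: 0.499
grasp_force: 0.0
t: 12.18
eef_pos: [0.5843, 0.1478, 0.1928]
tool_rot: [-0.001, 0.955, -0.296, 0.001]
contact_force: [0.7, 0.7, 6.1]
gripper_width: 0.201
grasp_force: 44.1
wheel ang 0.5060069023140715 R 0.05110579230661443 w 0.201 F [0.7 0.7 6.1] q [-1.17  0.73  1.29  1.8  -0.75  1.21 -1.83] p [0.5843 0.1478 0.1928] t 12.2
[-0.60,0.00,-0.03,-0.12],[-1.17,-0.04,-0.06,-0.23],[-1.75,-0.01,-0.09,-0.35],[-2.32,0.08,-0.12,-0.46],[-2.88,0.24,-0.15,-0.58],[-3.41,0.46,-0.18,-0.69],[-3.92,0.74,-0.21,-0.81],[-4.39,1.08,-0.25,-0.93],[-4.81,1.47,-0.28,-1.04],[-5.19,1.91,-0.31,-1.16],[-5.52,2.39,-0.34,-1.27],[-5.79,2.90,-0.37,-1.39],[-5.99,3.44,-0.40,-1.51],[-6.14,4.00,-0.43,-1.62],[-6.21,4.58,-0.46,-1.74],[-6.22,5.16,-0.49,-1.85],[-6.17,5.73,-0.52,-1.97],[-6.05,6.30,-0.55,-2.08],[-5.86,6.84,-0.58,-2.20]
```

```bash

python3 -m jog '[[-0.6,0,-0.03,-0.12],[-1.17,-0.04,-0.06,-0.23],[-1.75,-0.01,-0.09,-0.35],[-2.32,0.08,-0.12,-0.46],[-2.88,0.24,-0.15,-0.58],[-3.41,0.46,-0.18,-0.69],[-3.92,0.74,-0.21,-0.81],[-4.39,1.08,-0.25,-0.93],[-4.81,1.47,-0.28,-1.04]]'
python3 leg.py 2.3 20 1; python3 hd.py 8 .204 1.54 .19
```

```text
t: 12.93
eef_pos: [0.5364, 0.1667, 0.1956]
tool_rot: [-0.002, 0.975, 0.221, 0.002]
contact_force: [1.4, 8.8, 4.2]
gripper_width: 0.203
grasp_force: 44.1
wheel ang 1.5320769489358044 R 0.053663155334699286 w 0.203 F [1.4 8.8 4.2] q [-1.21  0.49  1.09  1.89 -0.5   1.06 -1.04] p [0.5364 0.1667 0.1956] t 12.9
[-0.66,0.24,-0.03,-0.11],[-1.23,0.18,-0.07,-0.23],[-1.80,0.19,-0.10,-0.34],[-2.37,0.27,-0.13,-0.46],[-2.93,0.42,-0.16,-0.57],[-3.47,0.62,-0.20,-0.69],[-3.97,0.89,-0.23,-0.80],[-4.45,1.21,-0.26,-0.92],[-4.88,1.59,-0.29,-1.03],[-5.27,2.01,-0.33,-1.15],[-5.61,2.48,-0.36,-1.26],[-5.89,2.98,-0.39,-1.38],[-6.12,3.51,-0.42,-1.49],[-6.28,4.06,-0.46,-1.61],[-6.37,4.63,-0.49,-1.73],[-6.40,5.20,-0.52,-1.84],[-6.37,5.77,-0.55,-1.95],[-6.27,6.34,-0.58,-2.07],[-6.10,6.89,-0.61,-2.18],[-5.87,7.42,-0.64,-2.30]
scene 127 [0.0112 0.048  0.2433] top 0.2619 ang 1.343
side 314 [-0.0052  0.0465  0.248 ] top 0.2645 ang 1.682
wrist 6173 [0.003  0.0512 0.2496] top 0.2649 ang 1.513
cm [-0.07  0.36  0.56] spin 0.253 p [0.5358 0.1665 0.1956] a 0.443 q [-1.21  0.49  1.09  1.89 -0.5   1.06 -1.04] F [-1.5  9.2  8.5] t 13.1
```

```bash

python3 -m jog '[[-0.64,0.14,-0.03,-0.11],[-1.23,0.18,-0.07,-0.23],[-1.8,0.19,-0.1,-0.34],[-2.37,0.27,-0.13,-0.46],[-2.93,0.42,-0.16,-0.57],[-3.47,0.62,-0.2,-0.69],[-3.97,0.89,-0.23,-0.8],[-4.45,1.21,-0.26,-0.92],[-4.88,1.59,-0.29,-1.03],[-5.27,2.01,-0.33,-1.15],[-5.61,2.48,-0.36,-1.26],[-5.89,2.98,-0.39,-1.38],[-6.12,3.51,-0.42,-1.49],[-6.28,4.06,-0.46,-1.61],[-6.37,4.63,-0.49,-1.73],[-6.4,5.2,-0.52,-1.84],[-6.37,5.77,-0.55,-1.95],[-6.27,6.34,-0.58,-2.07],[-6.1,6.89,-0.61,-2.18],[-5.87,7.42,-0.64,-2.3]]'
python3 leg.py 2.2 20 1; python3 hd.py 9 .210 3.82 .19
```

```text
t: 14.75
eef_pos: [0.512, 0.075, 0.2011]
tool_rot: [-0.002, 0.195, 0.981, 0.002]
contact_force: [-7.8, 11.4, 6.4]
gripper_width: 0.196
grasp_force: 44.9
wheel ang 3.7711706880967135 R 0.05176289847962667 w 0.196 F [-7.8 11.4  6.4] q [-0.79  0.25  0.63  1.96 -0.18  0.99  1.1 ] p [0.512  0.075  0.2011] t 14.8
[-0.59,0.02,-0.03,-0.11],[-1.13,-0.07,-0.06,-0.22],[-1.68,-0.10,-0.09,-0.33],[-2.23,-0.07,-0.12,-0.44],[-2.77,0.03,-0.15,-0.55],[-3.30,0.18,-0.18,-0.66],[-3.80,0.38,-0.21,-0.77],[-4.29,0.65,-0.24,-0.88],[-4.74,0.96,-0.27,-0.99],[-5.15,1.32,-0.30,-1.10],[-5.52,1.73,-0.33,-1.21],[-5.85,2.17,-0.36,-1.32],[-6.12,2.65,-0.39,-1.43],[-6.34,3.15,-0.41,-1.54],[-6.51,3.68,-0.44,-1.65],[-6.61,4.22,-0.47,-1.76],[-6.66,4.76,-0.49,-1.87],[-6.64,5.31,-0.52,-1.98],[-6.57,5.86,-0.54,-2.09],[-6.44,6.39,-0.57,-2.20]
scene 286 [-0.0326 -0.0383  0.2534] top 0.2694 ang -2.276
side 87 [-0.035  -0.0444  0.2466] top 0.2669 ang -2.238
wrist 6282 [-0.0401 -0.0285  0.2556] top 0.271 ang -2.523
cm [-0.23  0.1   1.11] spin 0.274 p [0.5125 0.0747 0.2012] a 2.744 q [-0.79  0.25  0.63  1.96 -0.18  0.99  1.1 ] F [-6.6  9.7  7.2] t 14.9
```

```bash

python3 -m jog '[[-0.59,0.02,-0.03,-0.11],[-1.13,-0.07,-0.06,-0.22],[-1.68,-0.1,-0.09,-0.33],[-2.23,-0.07,-0.12,-0.44],[-2.77,0.03,-0.15,-0.55],[-3.3,0.18,-0.18,-0.66],[-3.8,0.38,-0.21,-0.77],[-4.29,0.65,-0.24,-0.88],[-4.74,0.96,-0.27,-0.99],[-5.15,1.32,-0.3,-1.1],[-5.52,1.73,-0.33,-1.21],[-5.85,2.17,-0.36,-1.32],[-6.12,2.65,-0.39,-1.43],[-6.34,3.15,-0.41,-1.54],[-6.34,3.15,-0.41,-1.54]]'
python3 leg.py 2.2 20 1|head -1; python3 hd.py 10 .213 5.3 .19
```

```text
t: 16.15
eef_pos: [0.5824, 0.0809, 0.2048]
tool_rot: [0.0, -0.542, 0.84, 0.004]
contact_force: [-7.2, 13.2, 5.0]
gripper_width: 0.199
grasp_force: 44.8
wheel ang 5.324484604715669 R 0.049072399653841685 w 0.199 F [-7.2 13.2  5. ] q [-0.49  0.34  0.32  1.78 -0.13  1.04  2.6 ] p [0.5824 0.0809 0.2048] t 16.1
scene 61 [ 0.0214 -0.0445  0.2535] top 0.2709 ang -1.122
side 373 [ 0.0256 -0.0412  0.2567] top 0.2727 ang -1.015
wrist 6263 [ 0.0268 -0.0396  0.259 ] top 0.274 ang -0.977
cm [ 0.13 -0.06  1.48] spin 0.333 p [0.5823 0.0807 0.2048] a -2.001 q [-0.49  0.34  0.32  1.79 -0.13  1.04  2.59] F [-6.6 12.8  3.8] t 16.3
```

```bash

python3 -m jog '[[0,0,0,0],[0,0,0,0],[0,0,0,0],[0,0,-4,0],[0,0,-8,0],[0,0,-8,0.12],[0,0,-8,0.24],[0,0,-8,0.36],[0,0,-8,0.48],[0,0,-8,0.6],[0,0,-8,0.72],[0,0,-8,0.84],[0,0,-8,0.96],[0,0,-8,1.08],[0,0,-8,1.2],[0,0,-8,1.32],[0,0,-8,1.44],[0,0,-8,1.56],[0,0,-8,1.68],[0,0,-8,1.8]]' 0
python3 -m jog '[[0,0,0,0.12],[0,0,0,0.24],[0,0,0,0.36],[0,0,0,0.48],[0,0,0,0.6],[0,0,0,0.72],[0,0,0,0.84],[0,0,0,0.96],[0,0,0,1.08],[0,0,0,1.2],[0,0,0,1.32],[0,0,0,1.44],[0,0,0,1.56],[0,0,0,1.68],[0,0,0,1.8],[0,0,0,1.92],[0,0,0,2.04],[0,0,0,2.16],[0,0,0,2.28],[0,0,0,2.4]]'
python3 hd.py 11 .213 5.28 .205
```

```text
t: 17.97
eef_pos: [0.5844, 0.0735, 0.2848]
tool_rot: [0.0, 0.329, 0.944, -0.0]
contact_force: [0.1, 0.1, 0.5]
gripper_width: 0.503
grasp_force: 0.0
t: 19.63
eef_pos: [0.5843, 0.0738, 0.2849]
tool_rot: [0.0, 0.999, 0.035, 0.0]
contact_force: [0.2, -0.3, 0.5]
gripper_width: 0.5
grasp_force: 0.0
scene 197 [ 0.0359 -0.04    0.2561] top 0.2721 ang -0.839
side 191 [ 0.0301 -0.0395  0.2554] top 0.2724 ang -0.92
wrist 1281 [ 0.036  -0.0353  0.2603] top 0.269 ang -0.776
cm [-0.23 -0.5   7.96] spin -0.708 p [0.5843 0.0739 0.2846] a 0.08 q [-1.09  0.51  1.24  1.72 -0.5   1.28 -1.23] F [ 0.1 -0.1 -0.7] t 19.8
```

```bash
python3 - <<'E'
from d import *
th=5.41; delta(stem+.0505*(xa*np.cos(th)+ya*np.sin(th)),.206,0)
E
```

```text
cm [ 0.27 -0.92  7.86] spin 0.08 p [0.5843 0.0739 0.2846] a 0.08 q [-1.09  0.51  1.24  1.72 -0.5   1.28 -1.23] F [ 0.1 -0.1 -0.7] t 19.8
```

```bash

python3 -m jog '[[0.27,-0.92,0,0],[0.27,-0.92,3,0],[0.27,-0.92,5.5,0],[0.27,-0.92,7.8,0],[0.27,-0.92,7.8,0],[0.27,-0.92,7.8,0]]'
python3 -m jog '[[0,0,0,0],[0,0,0,0],[0,0,0,0],[0,0,0,0],[0,0,0,0],[0,0,0,0]]' 1 45
python3 leg.py 2.2 20 1
```

```text
t: 20.28
eef_pos: [0.5859, 0.0843, 0.2064]
tool_rot: [0.0, 0.999, 0.04, -0.001]
contact_force: [-0.5, 0.2, 0.6]
gripper_width: 0.499
grasp_force: 0.0
t: 20.78
eef_pos: [0.5864, 0.0854, 0.2084]
tool_rot: [-0.001, 0.999, 0.04, 0.0]
contact_force: [-4.7, 3.9, 4.0]
gripper_width: 0.194
grasp_force: 43.7
wheel ang 5.4475541601098225 R 0.04934383897130345 w 0.194 F [-4.7  3.9  4. ] q [-1.04  0.58  1.16  1.8  -0.59  1.15 -1.18] p [0.5864 0.0854 0.2084] t 20.8
[0.38,-0.40,-0.03,-0.11],[0.66,-0.87,-0.05,-0.22],[0.88,-1.38,-0.08,-0.33],[1.05,-1.90,-0.11,-0.44],[1.16,-2.44,-0.13,-0.55],[1.21,-2.99,-0.16,-0.66],[1.19,-3.54,-0.19,-0.77],[1.12,-4.08,-0.21,-0.88],[0.99,-4.61,-0.24,-0.99],[0.80,-5.13,-0.27,-1.10],[0.56,-5.62,-0.29,-1.21],[0.26,-6.09,-0.32,-1.32],[-0.08,-6.51,-0.35,-1.43],[-0.47,-6.90,-0.37,-1.54],[-0.90,-7.24,-0.40,-1.65],[-1.37,-7.53,-0.43,-1.76],[-1.87,-7.77,-0.46,-1.87],[-2.38,-7.96,-0.48,-1.98],[-2.92,-8.08,-0.51,-2.09],[-3.46,-8.15,-0.54,-2.20]
```

```bash

python3 -m jog '[[0.38,-0.4,-0.03,-0.11],[0.66,-0.87,-0.05,-0.22],[0.88,-1.38,-0.08,-0.33],[1.05,-1.9,-0.11,-0.44],[1.16,-2.44,-0.13,-0.55],[1.21,-2.99,-0.16,-0.66],[1.19,-3.54,-0.19,-0.77],[1.12,-4.08,-0.21,-0.88],[0.99,-4.61,-0.24,-0.99],[0.8,-5.13,-0.27,-1.1],[0.56,-5.62,-0.29,-1.21],[0.26,-6.09,-0.32,-1.32],[-0.08,-6.51,-0.35,-1.43],[-0.47,-6.9,-0.37,-1.54],[-0.9,-7.24,-0.4,-1.65],[-1.37,-7.53,-0.43,-1.76],[-1.87,-7.77,-0.46,-1.87],[-2.38,-7.96,-0.48,-1.98],[-2.92,-8.08,-0.51,-2.09],[-3.46,-8.15,-0.54,-2.2]]'
python3 leg.py 1.8 18 1; python3 hd.py 12 .219 1.35 .21
```

```text
t: 22.45
eef_pos: [0.5463, 0.167, 0.2144]
tool_rot: [0.0, 0.415, 0.91, 0.004]
contact_force: [0.8, 10.2, -2.1]
gripper_width: 0.197
grasp_force: 43.8
wheel ang 1.3462608160252232 R 0.05309749375212506 w 0.197 F [ 0.8 10.2 -2.1] q [-0.88  0.33  0.6   1.83 -0.22  1.04  0.52] p [0.5463 0.167  0.2144] t 22.4
[0.08,-0.60,-0.03,-0.10],[0.35,-1.02,-0.06,-0.20],[0.57,-1.46,-0.09,-0.30],[0.75,-1.93,-0.11,-0.40],[0.89,-2.41,-0.14,-0.50],[0.97,-2.90,-0.17,-0.60],[1.00,-3.40,-0.20,-0.70],[0.99,-3.90,-0.23,-0.80],[0.92,-4.40,-0.26,-0.90],[0.81,-4.88,-0.29,-1.00],[0.65,-5.35,-0.32,-1.10],[0.44,-5.81,-0.35,-1.20],[0.18,-6.24,-0.37,-1.30],[-0.11,-6.64,-0.40,-1.40],[-0.44,-7.01,-0.43,-1.50],[-0.81,-7.35,-0.46,-1.60],[-1.21,-7.65,-0.49,-1.70],[-1.64,-7.91,-0.52,-1.80]
scene 351 [0.0168 0.0441 0.2635] top 0.2803 ang 1.207
side 290 [0.008  0.0416 0.2637] top 0.28 ang 1.382
wrist 5429 [0.0076 0.0536 0.2659] top 0.2795 ang 1.431
cm [-0.27 -0.18  0.43] spin -0.859 p [0.5458 0.1671 0.2143] a 2.282 q [-0.88  0.33  0.6   1.83 -0.22  1.04  0.52] F [-2.9  8.6  2.1] t 22.6
```

```bash

python3 -m jog '[[0.08,-0.6,-0.03,-0.1],[0.35,-1.02,-0.06,-0.2],[0.57,-1.46,-0.09,-0.3],[0.75,-1.93,-0.11,-0.4],[0.89,-2.41,-0.14,-0.5],[0.97,-2.9,-0.17,-0.6],[1,-3.4,-0.2,-0.7],[0.99,-3.9,-0.23,-0.8],[0.92,-4.4,-0.26,-0.9],[0.81,-4.88,-0.29,-1],[0.65,-5.35,-0.32,-1.1],[0.44,-5.81,-0.35,-1.2],[0.18,-6.24,-0.37,-1.3],[-0.11,-6.64,-0.4,-1.4],[-0.44,-7.01,-0.43,-1.5],[-0.81,-7.35,-0.46,-1.6],[-1.21,-7.65,-0.49,-1.7],[-1.21,-7.65,-0.49,-1.7]]'
python3 leg.py 0.4 8 1; python3 hd.py 13 .223 3.14 .21
```

```text
t: 24.1
eef_pos: [0.4927, 0.1071, 0.2185]
tool_rot: [-0.001, -0.41, 0.912, 0.003]
contact_force: [-12.4, 10.1, 8.2]
gripper_width: 0.194
grasp_force: 45.2
wheel ang 3.0468863267861046 R 0.053815759340032555 w 0.194 F [-12.4  10.1   8.2] q [-0.64  0.18  0.35  1.96 -0.08  1.02  2.16] p [0.4927 0.1071 0.2185] t 24.1
[-0.13,-0.44,-0.02,-0.05],[0.02,-0.64,-0.03,-0.10],[0.16,-0.85,-0.04,-0.15],[0.29,-1.06,-0.06,-0.20],[0.41,-1.28,-0.07,-0.25],[0.52,-1.51,-0.09,-0.30],[0.61,-1.74,-0.10,-0.35],[0.70,-1.98,-0.11,-0.40]
scene 112 [-0.0405 -0.0109  0.264 ] top 0.2775 ang -2.879
side 386 [-0.053  -0.0026  0.2682] top 0.2843 ang -3.092
wrist 5422 [-0.0537  0.0014  0.27  ] top 0.2835 ang 3.115
cm [-0.   -0.63  0.84] spin -0.949 p [0.4927 0.1071 0.2185] a -2.301 q [-0.64  0.18  0.35  1.96 -0.08  1.02  2.16] F [-12.6   8.8   9.5] t 24.2
```

```bash

python3 -m jog '[[-0.05,-0.3,-0.02,-0.05],[0.02,-0.64,-0.03,-0.1],[0.02,-0.64,-0.03,-0.1],[0.02,-0.64,-0.03,-0.1]]'
python3 leg.py 0.4 8 1
python3 -m jog '[[0.1,-0.2,0,-0.05],[0.17,-0.35,0,-0.08],[0.17,-0.35,0,-0.08],[0.17,-0.35,0,-0.08]]'
python3 leg.py 0.4 8 1
```

```text
t: 24.58
eef_pos: [0.4937, 0.1022, 0.2187]
tool_rot: [-0.004, -0.453, 0.891, 0.004]
contact_force: [-25.8, 6.5, 21.0]
gripper_width: 0.197
grasp_force: 46.8
wheel ang 3.1394840646948117 R 0.05372696470642108 w 0.197 F [-25.8   6.5  21. ] q [-0.62  0.19  0.34  1.95 -0.08  1.03  2.27] p [0.4937 0.1022 0.2187] t 24.6
[-0.12,-0.44,-0.02,-0.05],[0.03,-0.64,-0.03,-0.10],[0.17,-0.84,-0.05,-0.15],[0.30,-1.06,-0.06,-0.20],[0.42,-1.28,-0.08,-0.25],[0.53,-1.50,-0.09,-0.30],[0.63,-1.73,-0.11,-0.35],[0.71,-1.97,-0.12,-0.40]
t: 24.92
eef_pos: [0.4941, 0.1016, 0.2186]
tool_rot: [-0.004, -0.488, 0.873, 0.007]
contact_force: [-30.3, 13.9, 22.9]
gripper_width: 0.197
grasp_force: 47.5
wheel ang 3.1520954778276846 R 0.05344673642621336 w 0.197 F [-30.3  13.9  22.9] q [-0.6   0.19  0.33  1.95 -0.08  1.03  2.35] p [0.4941 0.1016 0.2186] t 24.9
[-0.07,-0.42,-0.02,-0.05],[0.09,-0.61,-0.03,-0.10],[0.25,-0.81,-0.05,-0.15],[0.39,-1.01,-0.07,-0.20],[0.53,-1.22,-0.08,-0.25],[0.65,-1.44,-0.10,-0.30],[0.76,-1.67,-0.11,-0.35],[0.86,-1.89,-0.13,-0.40]
```

```bash

python3 -m jog '[[0,0,0,0],[0,0,0,0],[0,0,0,0],[0,0,0,0],[0,0,-3,0],[0,0,-6,0],[0,0,-9,0],[0,0,-12,0],[0,0,-12,0],[0,0,-12,0]]' 0
python3 hd.py 14 .224 3.14 .21; python3 arm.py 15 | tail -3; python3 - <<'E'
from d import *
cv2.imwrite("pics/m15.png",np.hstack([cv2.resize(cv2.imread(f"pics/{n}15.png")[y:y+220,x:x+220],(400,400)) for n,x,y in (("scene",180,90),("side",110,80))])) 
E
```

```text
t: 25.75
eef_pos: [0.5031, 0.0953, 0.3394]
tool_rot: [0.002, -0.486, 0.874, -0.0]
contact_force: [-0.6, 0.7, -0.5]
gripper_width: 0.501
grasp_force: 0.0
scene 171 [-0.0471 -0.003   0.266 ] top 0.2818 ang -3.077
side 219 [-0.053  -0.0034  0.266 ] top 0.2824 ang -3.077
wrist 848 [-5.33e-02 -1.00e-04  2.71e-01] top 0.2793 ang -3.14
cm [-0.48  0.72 12.63] spin -0.774 p [0.5011 0.0953 0.3363] a -2.126 q [-0.62  0.09  0.34  1.78 -0.03  1.28  2.31] F [-0.3 -0.6  0.7] t 25.9
scene cup [-0.0002 -0.0293] 143 ang 0.0014 nut [ 0.0002 -0.1797  0.0794] spoutpipe x range [-0.0129  0.0148]
side cup [ 0.0004 -0.0281] 180 ang -0.0028 nut [-0.0015 -0.1789  0.0801] spoutpipe x range [-0.0153  0.0106]
wrist cup [-0.0002 -0.0267] 416 ang 0.0016 nut [ 0.0015 -0.1736  0.077 ] spoutpipe x range [-0.0162  0.0125]
```

View pics/m15.png

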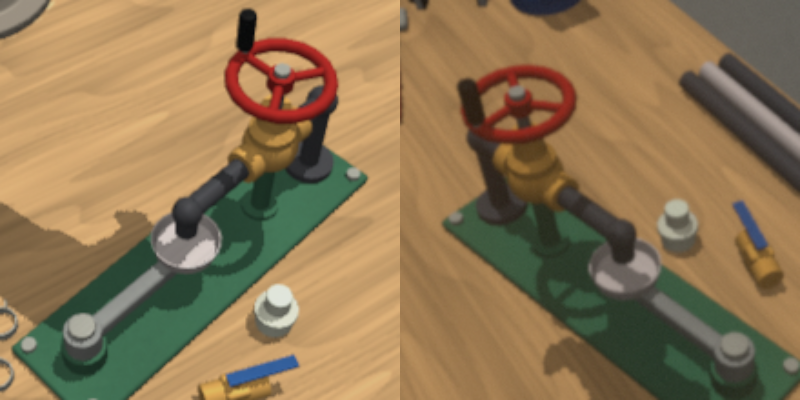

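The handle is on the -x side and the wheel has risen. It was held against its stop at about 20 N tangentially, roughly four times the running force. The cup is still centred, at about 0.002 rad, and the loose fittings haven't moved.

```bash
python3 -c "
from station import bot
print(bot.hand_in())"
```

```text
the job is handed in; nothing more can be done
None
```

The job is handed in: the cup stands centred under the spout, to about half a millimetre across by camera; the valve was then opened to its stop; and the loose fittings stayed where they were.

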